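# Refit the ram of the roe-tin press and hold it for the foot

## Task

The roe-tin press is going back together after washing. First push the cap of the oiler bottle on the side of the press fully down and let it come back up, to oil the bushings; then take the long ram with the black grip out of the white parts block and thread it, stub end first, down through the upper and then the lower bushing. Finish while still gripping the ram and holding it up with about 20 mm of its lower end showing below the lower bushing, so that the presser foot can be screwed on, and leave everything else on the bench where it stands.

Things in the scene. Friction and masses are not known exactly. Their poses are not given: they have to be found in the camera images.
- press: Two-pillar hand press for roe tins, fixed: white-enamelled base 170 x 190 mm, platen (top 29 mm up), pillars at y = +-64 mm and two white crossheads (50 x 170 x 18 mm), one above the other, a brass bushing in the middle of each. Origin at bench level on the bushings' common vertical axis; z up, +y towards the oiler bottle's side, -x the front. Highest part: pillar nuts, 187 mm up. Yaw within +-0.4 rad.
- upper_bush (a point): Centre of the top mouth of the upper bushing, 170 mm above the bench. The bore is 17 mm wide and 18 mm deep (underside at 152 mm), axis vertical.
- lower_bush (a point): Centre of the underside (lower mouth) of the lower bushing, 98 mm above the bench. The bore is 17 mm wide and 18 mm deep (top mouth at 116 mm), on the same vertical axis as the upper one; 36 mm of free air lie between the two bushings.
- oiler_cap (a joint): Travel of the oiler's sprung push cap in m: 0 up, 0.008 fully down. The spring starts at about 2.6 N and needs about 8 N to be fully down; it comes up by itself when let go.
- oiler_cap_top (a point): Centre of the top of the push cap (white disc 31 mm across) of the oiler: a cream and amber plastic bottle 44 mm wide, fixed on a bracket at the side of the press, 116 mm along the press's +y from the bushings' axis, with copper lines to both bushings. Cap up: this point is 178 mm above the bench. It moves straight down. Nothing of the press within 35 mm of the cap's axis is higher.
- ram: The ram, loose, 150 to 250 g: straight steel rod 14 mm thick, its lowest 10 mm a threaded stub 8 mm thick (widening to 14 mm over the next 4 mm), on top a round black grip 26 mm thick, 40 mm high. Origin: centre of the stub's lower end; z along the rod to the grip. Rod 125 mm up to the grip, 167 mm overall. Starts upright in an end hole of the white block, lower end 12 mm above the bench.
- ram_head (a point): Middle of the ram's black grip, on its axis, 145 mm above its lower end: the place to take hold of it.
- parts_block: White plastic block 170 x 85 x 60 mm, fixed, with three upright holes in a row along its x, 16 mm wide and 48 mm deep (floors 12 mm above the bench), at x = -55, 0 and +55 mm; the ram stands in one end hole, the tamper in the other. Origin at the centre of its underside.
- tamper: Bystander, loose: short hand tamper standing in the other end hole of the parts block, steel rod 14 mm thick with a mushroom-shaped wooden knob 40 mm wide, 108 mm overall. Origin at its lower end, as built 12 mm above the bench.
- presser_foot: Bystander, loose: steel disc 62 mm across with a hub 22 mm wide, 24 mm high in all, lying beside the press, on the side away from the oiler. Origin at the centre of its underside.
- tin_a: Bystander, loose: round flat roe tin 73 mm across and 30 mm high, behind the press. Origin at the centre of its underside.
- tin_b: Bystander, loose: the same kind of tin, stacked on the first one. Origin at the centre of its underside.
- roe_jar: Bystander, loose: jar 62 mm across and 75 mm high behind the parts block. Origin at the centre of its underside.
- small_jar: Bystander, loose: jar 48 mm across and 55 mm high, at the back in the middle. Origin at the centre of its underside.
- sauce_bottle: Bystander, loose: bottle 56 mm across and 150 mm high on the left. Origin at the centre of its underside.
- spatula: Bystander, loose: spatula 250 mm long with a black handle, lying on the right. Origin under its middle.
There are look-alikes about, which are no part of the job. Leave any orange look-alike of the ram alone.

How it is judged:
On the way, in this order (a step that is already met when the one before it is completed fails the run):
1. the oiler cap is pushed fully down (6.5 of its 8 mm or more) (value of joint oiler_cap above 0.0065 m), for 0.05 s.
2. the oiler cap has come up again (value of joint oiler_cap below 0.002 m), for 0.05 s.
3. the gripped ram's lower end has come down through the upper bushing (horizontal distance between ram and lower_bush below 0.009 m and z of ram in the frame of lower_bush between -0.005 and 0.052 m and contact force between the fingers and ram above 1 N), for 0.05 s.
At the end, for the whole second after the job is handed in: The still-gripped ram (over 3 N) is at rest through both bushings, lower end 11 to 30 mm below the lower bushing and within 4 mm of the axis, leaning under 0.06 rad, not wedged (under 30 N on the press); oiler cap up; every bystander within 30 mm of its start (z of ram in the frame of lower_bush between -0.03 and -0.011 m and horizontal distance between ram and lower_bush below 0.004 m and angle between the z axis of ram and the z axis of press, either way round below 0.06 rad and contact force between the fingers and ram above 3 N and contact force between ram and press below 30 N and linear speed of ram below 0.02 m/s and value of joint oiler_cap below 0.002 m and distance of each of tamper, presser_foot, tin_a, tin_b, roe_jar, small_jar, sauce_bottle, spatula from where it was at the start of the episode below 0.03 m); the arm keeps its last pose, push and grip.
It fails at once if a bystander is pushed or carried more than 30 mm (distance of any of tamper, presser_foot, tin_a, tin_b, roe_jar, small_jar, sauce_bottle, spatula from where it was at the start of the episode above 0.03 m).
It also fails if it takes over 59 s, if anything falls off the work surface, if the arm or the gripper's body presses on something with over 40 N, if the wrist force passes 120 N, or if a joint passes its speed limit or range.

## Robot

A 6-joint arm with a two-finger parallel gripper is mounted at the origin on the work surface. World frame = base frame: x ahead of the robot, y to its left, z up, the work surface at z = 0. Lengths are in m, angles in rad, forces in N, time in s.
With the tool pointing down it reaches from about 0.3 to 0.875 m from the base axis. Payload 6.4 kg.
Tool frame: the origin (TCP) lies midway between the tips of the shut fingers; the grasp point (between the pads) lies 19 mm behind it; z points along the fingers, y is the direction in which the jaws open and shut (so a half turn about z gives the same grasp; the last joint's range is limited). The gripper opens to 85 mm and grips with 20 to 120 N. Pads are 22 mm wide; open, the fingers measure 114 mm over their backs; the gripper's body (76 mm by 85 mm) begins 54 mm behind the grasp point. The pads swing forward as they close: fully open they stand 13 mm farther back than shut.
Start: joints at [-1.387, 0.181, 1.607, -0, 1.354, -0.206], TCP at [0.219, -0.532, 0.231] pointing down, gripper open.
Joint ranges: [-2.99, 2.99], [-0.89, 2.07], [0.3, 2.58], [-1.14, 4.28], [0, 2.63], [-3.12, 3.12]. Speed limits (rad/s): [2.57, 2.57, 3.01, 3.14, 3.14, 3.14].

## Interface

Orientations are given as a unit quaternion [w, x, y, z].
In Python, from rig import monitor, viewer, ticket gives the robot as it stands.
- The arm moves only by the tool carry_out, never from a script. Its argument "steps" is a list of rows, each a list of 7 numbers: the shift along the tool's x, y, z in mm, then the turn, a rotation vector about the tool's x, y, z in rad, then the finger opening in mm, from 0 to 85.4. In form: [[tx, ty, tz, wx, wy, wz, gripper], ...]. A call has 1 to 12 rows; each row shifts and turns the commanded pose from where the row before left it, along the tool's axes as they then stand; what a row does not reach is not made up. A row lasts 1/10 s, in which the tool goes at most 50 mm and 8.59 degrees, less where a joint would pass 70% of its speed; a pose out of reach is approached as far as the arm can. A call with a gripper value outside its range is refused whole. The fingers move at their own pace and stop on an object; "squeeze" is the grip in N (left out, the last holds). Time passes only in rows, so rows that do not move let the fingers close. It gives the time, the measured TCP pose, the force and the opening at its end, in the units of the state.
- monitor.sense(): the state, without advancing time (a new reading comes with each control period).
- viewer.grab_frame(name): name is "scene" or "top"; returns a dict with "color" (480x640x3 uint8, red, green, blue), "z_map" (480x640 float32, m along the optical axis (not along the pixel's ray), 0 where there is no reading), "intrinsics" (3x3 intrinsics, pixels), "camera_from_world" (4x4, takes a point from world to camera coordinates). Camera axes: x right, y down, z forward; pixel columns grow to the right and rows downward; lengths in m; the calibration is good to about 2 mm. A picture is of the moment at which its call begins.
- ticket.sign_off(): hands the job in, once; it reports no verdict.
The state is a dict: "time": time; "qpos": joint angles; "joint_vel": joint speeds; "joint_efforts": joint torques, N m; "ee_pos": TCP position; "ee_rot": TCP orientation; "ft_force": force on the tool from outside, world axes, zero at the start; "torque": the same for the moment, N m; "width": finger opening in m.
Only numpy, scipy, OpenCV 4.12 (cv2) and the standard library are available. Lean on these libraries where they do the work, as an engineer would, in place of code of your own. Each camera call takes 0.05 s, during which the arm holds its last target. There are 200 camera calls.

## Working session

There is one attempt and no reset: what is moved stays moved. The work goes in short steps, Python scripts to look and compute and a tool call to move; the robot and the scene stay as the last step left them, time stands still between calls to the robot, and variables do not carry over. Pictures are saved under pics/ and viewed, about 8 in all and at most 12, crops included, and the job is handed in when it is done.

Besides the shell and the picture viewer there is one more tool, called after "Emit:" by a JSON object that holds its "api" and its "payload", one argument or row to a line. carry_out: Moves the arm, as the interface text tells. Its arguments: {"type":"object","properties":{"steps":{"type":"array","items":{"type":"array","items":{"type":"number"}}},"squeeze":{"type":"number"}},"required":["steps"]}

```bash
mkdir -p pics; ls; cat > h.py <<'E'
import numpy as np, cv2
from rig import monitor, viewer, ticket
def grab(n,save=None):
    f=viewer.grab_frame(n)
    if save: cv2.imwrite(f'pics/{save}.png',f['color'][:,:,::-1]); np.savez(f'pics/{save}.npz',**f)
    return f
def cloud(f):
    K=np.array(f['intrinsics']);T=np.linalg.inv(f['camera_from_world']);z=f['z_map']
    v,u=np.mgrid[:480,:640]
    p=np.stack([(u-K[0,2])/K[0,0]*z,(v-K[1,2])/K[1,1]*z,z,np.ones_like(z)],-1)
    w=(p@T.T)[...,:3]; w[z==0]=np.nan
    return w
E
python3 - <<'E'
from h import *
a=grab('scene','s0');b=grab('top','t0')
for f in(a,b):
    T=np.linalg.inv(f['camera_from_world']);print(f['intrinsics'],T[:3,3],T[:3,2])
print(monitor.sense())
E
```

```text
pics
[[583.45299184   0.         320.33886972]
 [  0.         583.45299184 232.43107425]
 [  0.           0.           1.        ]] [0.92949362 0.74008501 0.94350808] [-0.33877989 -0.64047685 -0.6892152 ]
[[545.55616736   0.         323.24209797]
 [  0.         545.55616736 252.48374346]
 [  0.           0.           1.        ]] [ 0.24987028 -0.01785386  1.45688703] [ 0.19374164 -0.00717291 -0.98102636]
{'time': 0.1, 'qpos': array([-1.38729017e+00,  1.81448952e-01,  1.60789559e+00,  5.65582681e-06,
        1.35382062e+00, -2.06307219e-01]), 'joint_vel': array([ 0.00036384, -0.00321066, -0.00286601, -0.00084341,  0.0015746 ,
        0.00012942]), 'joint_efforts': array([ 6.68867360e-04, -4.45878017e+01, -3.52236021e+01, -2.74971662e-04,
        4.18320749e-03, -6.30895101e-06]), 'ee_pos': array([ 0.21843088, -0.53136087,  0.23049026]), 'ee_rot': array([-7.86170947e-04,  9.81065561e-01,  1.93674331e-01,  1.17244617e-05]), 'ft_force': array([0.57749998, 0.51651641, 0.38427358]), 'torque': array([-0.00734618, -0.0341074 , -0.04682478]), 'width': 0.08559699028374583}
```

```bash
python3 -c "
import cv2,numpy as np
a=cv2.imread('pics/s0.png');b=cv2.imread('pics/t0.png')
print(a.shape)"
```

```text
(480, 640, 3)
```

View pics/s0.png

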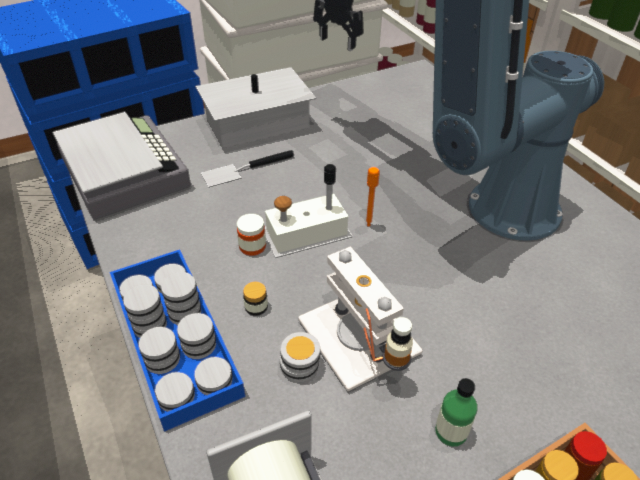

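View pics/t0.png

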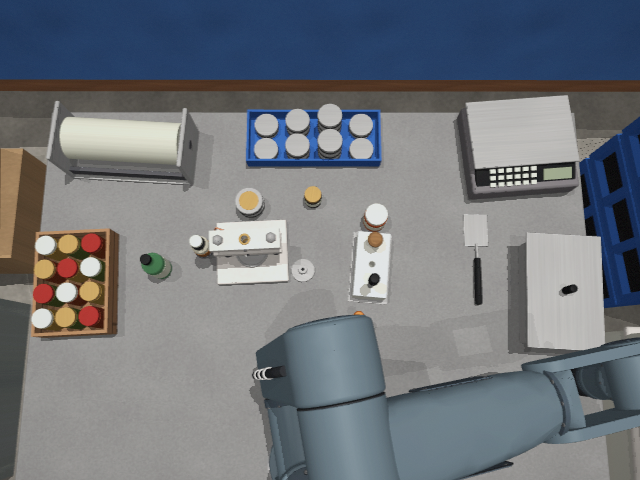

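The scene view shows the white block with the ram (black grip at 330,175), the tamper (283,203), the orange look-alike (372,190), the press with its upper bush (363,281) and the oiler cap (401,327). The top view shows the same things: ram (374,280), bush (244,239), oiler cap (197,243). The black knob on the box lid (254,83 in scene) isn't a ram. Next I'll measure these points.

```bash
cat > m.py <<'E'
from h import *
fs={n:dict(np.load(f'pics/{n}.npz')) for n in('s0','t0')}
W={n:cloud(f) for n,f in fs.items()}
def sel(n,u0,u1,v0,v1,zl,zh,dark=None,bright=None):
    w=W[n][v0:v1,u0:u1];c=fs[n]['color'][v0:v1,u0:u1].astype(int)
    m=(w[...,2]>zl)&(w[...,2]<zh)
    if dark: m&=c.max(-1)<dark
    if bright: m&=c.min(-1)>bright
    return w[m]
for n,ra,ca in(('s0',(315,345,160,200),(385,415,315,345)),('t0',(360,390,265,295),(185,212,230,258))):
    for nm,p in(('ramtop',sel(n,*ra,.170,.19,dark=70)),('grip',sel(n,*ra,.13,.19,dark=70)),('cap',sel(n,*ca,.170,.185))):
        print(n,nm,len(p),p.min(0).round(4),p.max(0).round(4),p.mean(0).round(4),np.median(p,0).round(4))
# crosshead top: points z .160-.178 
for n,a in(('s0',(320,410,240,330)),('t0',(200,290,220,260))):
    p=sel(n,*a,.165,.1745,bright=120); r=cv2.minAreaRect((p[:,:2]*1000).astype(np.float32)); print(n,'cross',len(p),r,np.median(p[:,2]))
# pillar nuts
    p=sel(n,*a,.179,.192); 
    if len(p)>8:
        k=cv2.kmeans(p[:,:2].astype(np.float32),2,None,(3,50,1e-6),5,cv2.KMEANS_PP_CENTERS);print('nuts',len(p),k[2])
# block top
for n,a in(('s0',(255,360,190,260)),('t0',(340,400,225,310))):
    p=sel(n,*a,.055,.064,bright=120); print(n,'block',cv2.minAreaRect((p[:,:2]*1000).astype(np.float32)))
s=cv2.resize(fs['s0']['color'][150:350,250:430,::-1],None,fx=3,fy=3,interpolation=cv2.INTER_CUBIC); cv2.imwrite('pics/c1.png',s)
E
python3 m.py
```

```text
s0 ramtop 87 [ 0.4298 -0.1551  0.1703] [ 0.4539 -0.1317  0.1821] [ 0.4432 -0.1416  0.176 ] [ 0.4439 -0.1412  0.1768]
s0 grip 207 [ 0.4298 -0.1551  0.1363] [ 0.4549 -0.1308  0.1821] [ 0.4448 -0.1395  0.1632] [ 0.4455 -0.1382  0.1649]
s0 cap 264 [0.5177 0.2495 0.17  ] [0.5481 0.298  0.1829] [0.5341 0.2836 0.1768] [0.5345 0.2842 0.1773]
t0 ramtop 76 [ 0.4273 -0.1571  0.1702] [ 0.4506 -0.1361  0.1822] [ 0.4396 -0.1474  0.1774] [ 0.44   -0.1473  0.1774]
t0 grip 95 [ 0.4273 -0.1579  0.1355] [ 0.4506 -0.1361  0.1822] [ 0.4381 -0.1463  0.1733] [ 0.4379 -0.146   0.1765]
t0 cap 159 [0.5099 0.2417 0.17  ] [0.5572 0.2924 0.1848] [0.5325 0.2717 0.1766] [0.5325 0.2752 0.1771]
s0 cross 1790 ((536.4769287109375, 180.78170776367188), (53.32868194580078, 201.2937469482422), 3.4440643787384033) 0.16981670772114332
nuts 240 [[0.5353241  0.24313007]
 [0.5429529  0.10544353]]
t0 cross 1100 ((538.0, 172.94046020507812), (53.40802764892578, 188.18678283691406), 1.82101309299469) 0.16999497947851783
nuts 142 [[0.5343656  0.22815908]
 [0.54053575 0.09932148]]
s0 block ((495.0054626464844, -151.5699920654297), (92.06082916259766, 172.40423583984375), 84.90621948242188)
t0 block ((495.6064758300781, -154.24961853027344), (85.58253479003906, 170.938232421875), 84.5765151977539)
```

View pics/c1.png

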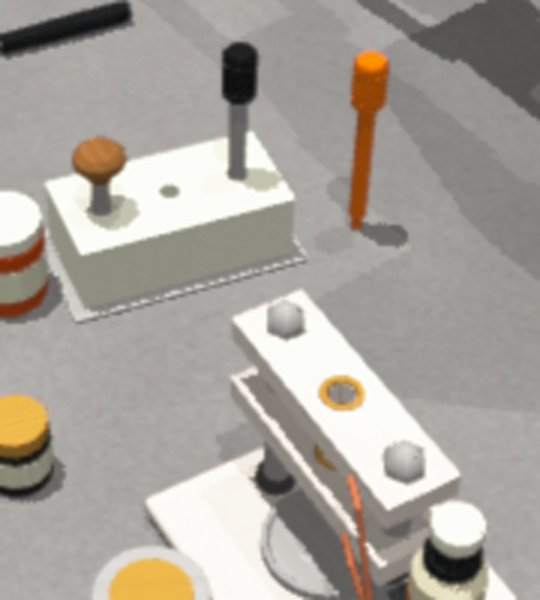

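The crop confirms the ram: black grip and steel rod standing in the block at (240,75), next to the separate orange look-alike at (370,80). The brass ring of the upper bush is at (342,392) and the white oiler cap at (457,527). Next I'll refine the centres by intersecting pixel rays with the known heights.

```bash
cat >> h.py <<'E'
def ray(f,uv,z):
    K=np.array(f['intrinsics']);T=np.linalg.inv(f['camera_from_world'])
    d=T[:3,:3]@np.linalg.inv(K)@np.array([uv[0],uv[1],1.]);o=T[:3,3]
    return o+d*(z-o[2])/d[2]
def proj(f,p):
    q=(f['camera_from_world']@np.append(p,1))[:3];q=np.array(f['intrinsics'])@q;return q[:2]/q[2]
E
python3 - <<'E'
from h import *
for n,bb,cb in(('s0',(350,378,268,294),(388,414,315,340)),('t0',(234,254,229,249),(186,210,232,256))):
    f=dict(np.load(f'pics/{n}.npz'));w=cloud(f);c=f['color']
    hsv=cv2.cvtColor(c,cv2.COLOR_RGB2HSV)
    def box(b): m=np.zeros(c.shape[:2],bool);m[b[2]:b[3],b[0]:b[1]]=1;return m
    m=box(bb)&(hsv[...,1]>90)&(w[...,2]>.160)
    pts=np.argwhere(m)[:,::-1].astype(np.float32)
    e=cv2.minAreaRect(pts) ; h=cv2.fitEllipse(cv2.convexHull(pts))
    print(n,'ring',m.sum(),e,h[:2],ray(f,h[0],.170).round(4),ray(f,e[0],.170).round(4))
    m=box(cb)&(abs(w[...,2]-.178)<.006)&(hsv[...,1]<60)
    k,l,st,ct=cv2.connectedComponentsWithStats(m.astype(np.uint8));i=1+st[1:,4].argmax()
    pts=np.argwhere(l==i)[:,::-1].astype(np.float32);h=cv2.fitEllipse(cv2.convexHull(pts))
    print('cap',st[i],h,ray(f,h[0],.178).round(4),w[l==i].mean(0).round(4),w[l==i].min(0).round(4),w[l==i].max(0).round(4))
E
```

```text
s0 ring 83 ((363.0, 280.5), (11.0, 14.0), 90.0) ((363.2942199707031, 280.46990966796875), (11.249917030334473, 14.614108085632324)) [0.5376 0.1651 0.17  ] [0.5381 0.1649 0.17  ]
cap [393 317  19  18 241] ((402.3009033203125, 325.3818664550781), (16.727428436279297, 18.198104858398438), 102.47705078125) [0.5341 0.2844 0.178 ] [0.5336 0.2838 0.1773] [0.5177 0.2674 0.172 ] [0.5481 0.2978 0.1829]
t0 ring 50 ((244.0, 239.0), (10.0, 10.0), 0.0) ((243.791748046875, 238.6554412841797), (9.972536087036133, 10.840657234191895)) [0.5384 0.1644 0.17  ] [0.5376 0.1639 0.17  ]
cap [190 235  12  13 119] ((195.69749450683594, 240.70761108398438), (12.463275909423828, 12.679332733154297), 23.4560489654541) [0.5318 0.2783 0.178 ] [0.5318 0.2787 0.1779] [0.5171 0.2658 0.1721] [0.5465 0.2924 0.184 ]
```

Two cameras agree on the bush at (0.538, 0.1645) and the cap at about (0.533, 0.2805). The cap is 116 mm from the bush, as it should be. I'm moving to above the cap with the fingers shut.

Emit:
{"api": "carry_out", "payload": {
  "steps": [
    [0, 0, -30, 0, 0, 0, 0],
    [25, -26.3, 0, 0, 0, 0, 0],
    [25, -26.3, 0, 0, 0, 0, 0],
    [25, -26.3, 0, 0, 0, 0, 0],
    [25, -26.3, 0, 0, 0, 0, 0],
    [25, -26.3, 0, 0, 0, 0, 0],
    [25, -26.3, 0, 0, 0, 0, 0],
    [25, -26.3, 0, 0, 0, 0, 0],
    [25, -26.3, 0, 0, 0, 0, 0],
    [25, -26.3, 0, 0, 0, 0, 0],
    [25, -26.3, 0, 0, 0, 0, 0],
    [25, -26.3, 0, 0, 0, 0, 0]
  ],
  "squeeze": 40
}}

```text
time: 1.3
ee_pos: [0.363, -0.1582, 0.2611]
ee_rot: [-0.0, 0.981, 0.194, -0.0]
ft_force: [1.1, 0.3, 0.0]
width: -0.0001
```

Emit:
{"api": "carry_out", "payload": {
  "steps": [
    [25, -26.3, 0, 0, 0, 0, 0],
    [25, -26.3, 0, 0, 0, 0, 0],
    [25, -26.3, 0, 0, 0, 0, 0],
    [25, -26.3, 0, 0, 0, 0, 0],
    [25, -26.3, 0, 0, 0, 0, 0],
    [25, -26.3, 0, 0, 0, 0, 0],
    [25, -26.3, 0, 0, 0, 0, 0],
    [25, -26.3, 0, 0, 0, 0, 0],
    [25, -26.3, 0, 0, 0, 0, 0],
    [25, -26.3, 0, 0, 0, 0, 0],
    [25, -26.3, 0, 0, 0, 0, 0],
    [0, 0, 0, 0, 0, 0, 0]
  ]
}}

```text
time: 2.5
ee_pos: [0.5077, 0.2156, 0.2605]
ee_rot: [-0.001, 0.981, 0.195, -0.0]
ft_force: [-0.3, -0.1, 0.1]
width: 0.0001
```

```bash
cat >> h.py <<'E'
from scipy.spatial.transform import Rotation as R
def tool(d):
    s=monitor.sense();r=R.from_quat(s['ee_rot'],scalar_first=True);return (r.inv().apply(d)*1000).round(1)
E
python3 - <<'E'
from h import *
s=monitor.sense();print(s['time'],s['ee_pos'],s['qpos'],s['width'],s['ft_force'],R.from_quat(s['ee_rot'],scalar_first=True).as_matrix().round(3))
print(tool(np.array([.533,.2805,.195])-s['ee_pos']))
f=grab('scene','s1');g=grab('top','t1')
# obstacles near ram in cloud t1
w=cloud(g);c=g['color'];hsv=cv2.cvtColor(c,cv2.COLOR_RGB2HSV)
for n,ff in(('s1',f),('t1',g)):
    w=cloud(ff);hsv=cv2.cvtColor(ff['color'],cv2.COLOR_RGB2HSV)
    near=(abs(w[...,0]-.44)<.12)&(abs(w[...,1]+.144)<.15)
    for nm,m in(('orange',near&(hsv[...,0]<14)&(hsv[...,1]>200)&(w[...,2]>.03)),('ramtop',near&(ff['color'].max(-1)<70)&(w[...,2]>.172)&(w[...,2]<.19)&(w[...,0]<.48))):
        p=w[m];q=np.argwhere(m)[:,::-1];print(n,nm,len(p),p.min(0).round(3),p.max(0).round(3),p.mean(0).round(4),q.min(0),q.max(0),ray(ff,q.mean(0),.179).round(4))
E
```

```text
2.5 [0.50772975 0.2156337  0.26053372] [1.85705987e-01 1.04780690e-01 1.63287381e+00 1.20408404e-03
 1.40447256e+00 1.36299553e+00] 0.0001233016061767712 [-0.25911626 -0.13107141  0.14615427] [[ 0.924  0.383 -0.001]
 [ 0.383 -0.924  0.001]
 [-0.    -0.001 -1.   ]]
[ 48.2 -50.1  65.6]
s1 orange 148 [ 0.346 -0.11   0.03 ] [ 0.367 -0.092  0.167] [ 0.3572 -0.1012  0.1186] [368 171] [378 217] [ 0.3986 -0.0403  0.179 ]
s1 ramtop 65 [ 0.432 -0.154  0.173] [ 0.453 -0.131  0.181] [ 0.443  -0.1418  0.177 ] [325 165] [334 172] [ 0.4443 -0.1395  0.179 ]Traceback (most recent call last):
  File "<stdin>", line 11, in <module>
    return umr_minimum(a, axis, None, out, keepdims, initial, where)
ValueError: zero-size array to reduction operation minimum which has no identity
```

Emit:
{"api": "carry_out", "payload": {
  "steps": [
    [16, -16.7, 0, 0, 0, 0, 0],
    [16, -16.7, 0, 0, 0, 0, 0],
    [16.2, -16.7, 0, 0, 0, 0, 0],
    [0, 0, 30, 0, 0, 0, 0],
    [0, 0, 35.5, 0, 0, 0, 0],
    [0, 0, 10, 0, 0, 0, 0],
    [0, 0, 4, 0, 0, 0, 0],
    [0, 0, 3, 0, 0, 0, 0],
    [0, 0, 2, 0, 0, 0, 0],
    [0, 0, 0, 0, 0, 0, 0]
  ]
}}

```text
time: 3.6
ee_pos: [0.5338, 0.277, 0.1782]
ee_rot: [-0.0, 0.981, 0.194, 0.001]
ft_force: [1.3, 0.0, 0.0]
width: -0.0004
```

Emit:
{"api": "carry_out", "payload": {
  "steps": [
    [0, 0, 2, 0, 0, 0, 0],
    [0, 0, 2, 0, 0, 0, 0],
    [0, 0, 0, 0, 0, 0, 0]
  ]
}}

```text
time: 3.9
ee_pos: [0.5338, 0.2771, 0.1737]
ee_rot: [0.0, 0.981, 0.194, 0.001]
ft_force: [0.7, -1.4, 5.5]
width: -0.0001
```

Emit:
{"api": "carry_out", "payload": {
  "steps": [
    [0, 0, 2, 0, 0, 0, 0],
    [0, 0, 1.5, 0, 0, 0, 0],
    [0, 0, 0, 0, 0, 0, 0],
    [0, 0, 0, 0, 0, 0, 0]
  ]
}}

```text
time: 4.3
ee_pos: [0.5338, 0.2771, 0.1706]
ee_rot: [0.0, 0.981, 0.194, 0.001]
ft_force: [-0.7, -1.8, 7.5]
width: -0.0004
```

One more millimetre to be sure of the full stroke, then straight up. Checking the force.

Emit:
{"api": "carry_out", "payload": {
  "steps": [
    [0, 0, 1, 0, 0, 0, 0],
    [0, 0, 0.7, 0, 0, 0, 0],
    [0, 0, 0, 0, 0, 0, 0],
    [0, 0, 0, 0, 0, 0, 0]
  ]
}}

```text
time: 4.7
ee_pos: [0.5339, 0.2771, 0.17]
ee_rot: [0.0, 0.981, 0.194, 0.001]
ft_force: [-2.4, -3.0, 13.9]
width: 0.0002
```

The force jumped past 8 N at full travel, so the cap is fully down. I'm retracting and moving over the ram with the fingers opening.

Emit:
{"api": "carry_out", "payload": {
  "steps": [
    [0, 0, -10, 0, 0, 0, 0],
    [0, 0, -40, 0, 0, 0, 0],
    [0, 0, -40, 0, 0, 0, 0],
    [-24.5, 35.4, 0, 0, 0, 0, 0],
    [-24.5, 35.4, 0, 0, 0, 0, 0],
    [-24.5, 35.4, 0, 0, 0, 0, 0],
    [-24.5, 35.4, 0, 0, 0, 0, 0],
    [-24.5, 35.4, 0, 0, 0, 0, 85],
    [-24.5, 35.4, 0, 0, 0, 0, 85],
    [-24.5, 35.4, 0, 0, 0, 0, 85],
    [0, 0, 0, 0, 0, 0, 85],
    [0, 0, 0, 0, 0, 0, 85]
  ]
}}

```text
time: 5.9
ee_pos: [0.4682, -0.018, 0.2574]
ee_rot: [-0.0, 0.981, 0.192, -0.0]
ft_force: [0.6, 0.3, -1.0]
width: 0.0726
```

```bash
python3 - <<'E'
from h import *
f=grab('scene','s2')
s=monitor.sense();print(s['time'],s['ee_pos'],s['width'],s['ft_force'])
w=cloud(f);c=f['color']
m=np.zeros(c.shape[:2],bool);m[317:334,393:412]=1;m&=(abs(w[...,2]-.178)<.006);print('cap z',np.median(w[m][:,2]))
for z in(.26,.152): print(z,tool(np.array([.4405,-.146,z])-s['ee_pos']))
E
```

```text
5.95 [ 0.46839707 -0.01709601  0.25741551] 0.07901447457111616 [ 0.06234312 -0.42638704 -0.01408573]
cap z 0.177506310836132
0.26 [-74.7 108.7  -2.7]
0.152 [-74.7 108.8 105.3]
```

Emit:
{"api": "carry_out", "payload": {
  "steps": [
    [-25, 36.2, 0, 0, 0, 0, 85],
    [-25, 36.3, 0, 0, 0, 0, 85],
    [-24.7, 36.2, 0, 0, 0, 0, 85],
    [0, 0, 0, 0, 0, 0, 85],
    [0, 0, 0, 0, 0, 0, 85]
  ]
}}

```text
time: 6.45
ee_pos: [0.4409, -0.1457, 0.2573]
ee_rot: [-0.001, 0.981, 0.193, -0.0]
ft_force: [-0.5, 0.3, 0.9]
width: 0.0845
```

```bash
python3 - <<'E'
from h import *
f=grab('scene','s3')
s=monitor.sense();print(s['time'],s['ee_pos'],s['width'],tool(np.array([.4405,-.146,.137])-s['ee_pos']))
cv2.imwrite('pics/c3.png',cv2.resize(f['color'][60:260,220:440,::-1],None,fx=3,fy=3,interpolation=cv2.INTER_CUBIC))
E
```

```text
6.5 [ 0.4410556  -0.14499622  0.2573287 ] 0.08493454303674611 [ -0.9   0.9 120.3]
```

View pics/c3.png

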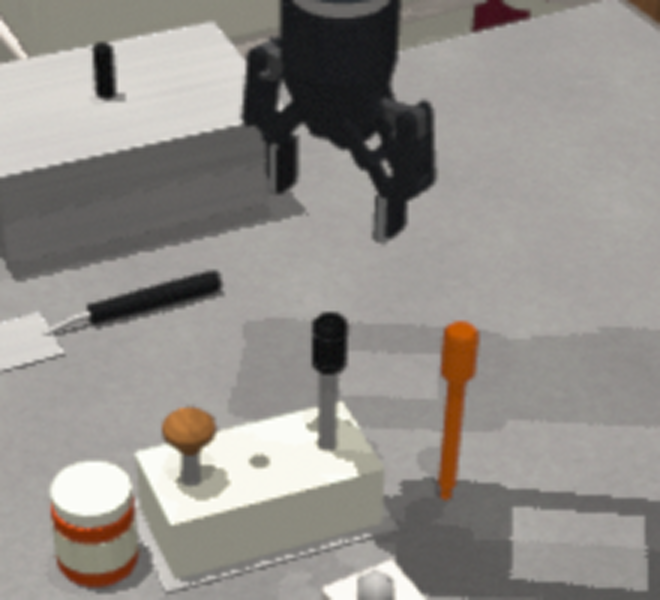

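The open fingers (tips at about 283,180 and 388,230) straddle the ram's grip (330,340), and the orange rod is clear of them. I'm descending.

Emit:
{"api": "carry_out", "payload": {
  "steps": [
    [0, 0, 30, 0, 0, 0, 85],
    [0, 0, 30, 0, 0, 0, 85],
    [0, 0, 30, 0, 0, 0, 85],
    [0, 0, 20, 0, 0, 0, 85],
    [0, 0, 10, 0, 0, 0, 85],
    [0, 0, 0, 0, 0, 0, 85],
    [0, 0, 0, 0, 0, 0, 85]
  ]
}}

```text
time: 7.2
ee_pos: [0.4415, -0.1458, 0.1384]
ee_rot: [0.0, 0.981, 0.194, 0.0]
ft_force: [0.3, -1.4, -0.0]
width: 0.0851
```

Emit:
{"api": "carry_out", "payload": {
  "steps": [
    [0, 0, 0, 0, 0, 0, 10],
    [0, 0, 0, 0, 0, 0, 10],
    [0, 0, 0, 0, 0, 0, 10],
    [0, 0, 0, 0, 0, 0, 10],
    [0, 0, 0, 0, 0, 0, 10],
    [0, 0, 0, 0, 0, 0, 10],
    [0, 0, 0, 0, 0, 0, 10],
    [0, 0, 0, 0, 0, 0, 10]
  ],
  "squeeze": 40
}}

```text
time: 8.0
ee_pos: [0.441, -0.1466, 0.1381]
ee_rot: [0.0, 0.981, 0.194, 0.0]
ft_force: [-0.4, 0.3, 5.1]
width: 0.025
```

Emit:
{"api": "carry_out", "payload": {
  "steps": [
    [0, 0, -3, 0, 0, 0, 10],
    [0, 0, -10, 0, 0, 0, 10],
    [0, 0, -20, 0, 0, 0, 10],
    [0, 0, -25, 0, 0, 0, 10],
    [0, 0, -30, 0, 0, 0, 10],
    [0, 0, -30, 0, 0, 0, 10],
    [0, 0, -30, 0, 0, 0, 10],
    [0, 0, -30, 0, 0, 0, 10],
    [0, 0, -20, 0, 0, 0, 10],
    [0, 0, 0, 0, 0, 0, 10],
    [0, 0, 0, 0, 0, 0, 10]
  ],
  "squeeze": 60
}}

```text
time: 9.1
ee_pos: [0.4403, -0.1461, 0.335]
ee_rot: [-0.0, 0.981, 0.194, -0.0]
ft_force: [-0.1, 1.6, -1.5]
width: 0.0245
```

```bash
python3 - <<'E'
from h import *
s=monitor.sense();print(s['time'],s['ee_pos'],s['width'],s['ft_force'],tool(np.array([.538,.1645,s['ee_pos'][2]])-s['ee_pos']))
f=grab('scene','s4')
cv2.imwrite('pics/c4.png',cv2.resize(f['color'][20:260,220:440,::-1],None,fx=2.5,fy=2.5,interpolation=cv2.INTER_CUBIC))
E
```

```text
9.1 [ 0.44030363 -0.14607606  0.33498777] 0.024546464882151443 [-0.14729784  1.56174075 -1.47735201] [ 2.084e+02 -2.502e+02  1.000e-01]
```

View pics/c4.png

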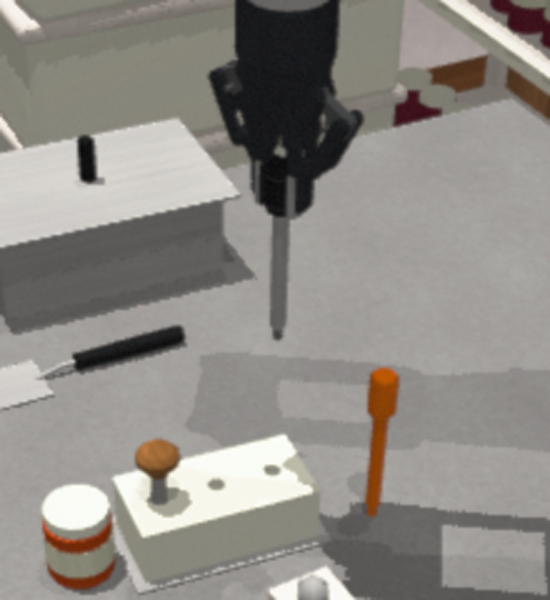

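The ram has left the block and hangs vertical (tip at about 278,335). I'm moving it to above the bush.

Emit:
{"api": "carry_out", "payload": {
  "steps": [
    [12, -15, 0, 0, 0, 0, 10],
    [20, -24, 0, 0, 0, 0, 10],
    [20, -24, 0, 0, 0, 0, 10],
    [22, -26, 0, 0, 0, 0, 10],
    [22, -26, 0, 0, 0, 0, 10],
    [22, -26, 0, 0, 0, 0, 10],
    [22, -26, 0, 0, 0, 0, 10],
    [22, -26, 0, 0, 0, 0, 10],
    [20, -25, 0, 0, 0, 0, 10],
    [16, -20, 0, 0, 0, 0, 10],
    [10.4, -12.2, 0, 0, 0, 0, 10],
    [0, 0, 0, 0, 0, 0, 10]
  ]
}}

```text
time: 10.35
ee_pos: [0.5379, 0.1657, 0.3337]
ee_rot: [-0.0, 0.981, 0.195, -0.002]
ft_force: [0.6, -0.7, -2.9]
width: 0.0246
```

```bash
cat > rod.py <<'E'
from h import *
import sys
tag=sys.argv[1]
s=monitor.sense();e=s['ee_pos'];print(s['time'],e,s['width'],s['ft_force'],s['torque'])
f=grab('scene','s'+tag)
w=cloud(f)
near=np.hypot(w[...,0]-e[0],w[...,1]-e[1])<.03
K=f['intrinsics'];cam=np.linalg.inv(f['camera_from_world'])[:3,3]
m=near&(w[...,2]>.195)&(w[...,2]<e[2]-.005)
p=w[m];d=cam-np.array([e[0],e[1],.25]);d/=np.linalg.norm(d);h=np.array([-d[1],d[0],0]);h/=np.linalg.norm(h);b=np.cross(d,h)
print('n',len(p),'lowest z',p[:,2].min())
for lo in np.arange(.195,e[2]-.01,.015):
    q=p[(p[:,2]>=lo)&(p[:,2]<lo+.015)]
    if len(q)>4:
        x=q@h; hd=-np.array([h[1],-h[0],0])
        # lateral centre by extremes; along-view: nearest surface+7mm
        n=np.array([d[0],d[1],0])/np.hypot(d[0],d[1])
        near_=np.percentile(q@n,85)
        c=h*(x.min()+x.max())/2+n*(near_-.007)
        print(lo.round(3),len(q),'lat width',np.ptp(x).round(4),'centre',c[:2].round(4),'lat mean',(x.mean()-np.array([.538,.1645,0])@h).round(4))
a=f['color'][120:320,270:450,::-1]
cv2.imwrite(f'pics/c{tag}.png',cv2.resize(a,None,fx=3,fy=3,interpolation=cv2.INTER_CUBIC))
E
python3 rod.py 5
```

```text
10.35 [0.53787503 0.1657193  0.33372682] 0.024557104983778975 [ 0.57547536 -0.69375848 -2.86671881] [-0.02024437 -0.03015864 -0.05543856]
n 406 lowest z 0.20663538010841054
0.195 5 lat width 0.0051 centre [0.5339 0.1625] lat mean 0.0027
0.21 28 lat width 0.0132 centre [0.5358 0.1647] lat mean 0.0011
0.225 50 lat width 0.0135 centre [0.537  0.1659] lat mean 0.0021
0.24 50 lat width 0.0133 centre [0.5367 0.166 ] lat mean 0.0017
0.255 54 lat width 0.0134 centre [0.5372 0.1659] lat mean 0.0016
0.27 60 lat width 0.0138 centre [0.5373 0.1662] lat mean 0.0012
0.285 52 lat width 0.0127 centre [0.5368 0.1662] lat mean 0.0021
0.3 64 lat width 0.0135 centre [0.5376 0.1663] lat mean 0.0011
0.315 43 lat width 0.0127 centre [0.5369 0.1663] lat mean 0.0016
```

View pics/c5.png

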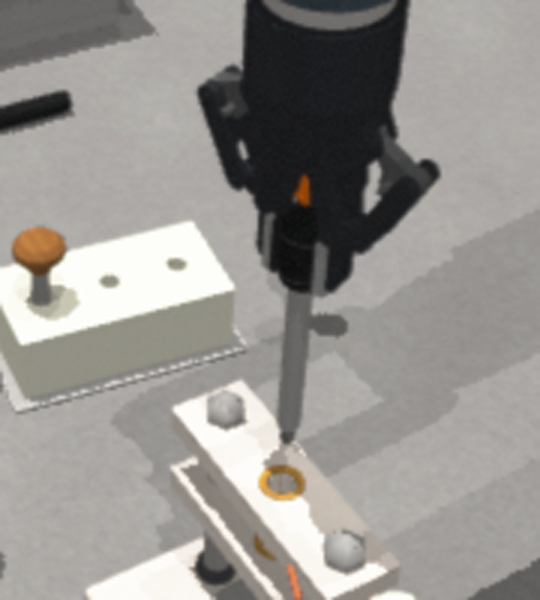

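The rod is vertical with its lower end at 207 mm, as predicted. It is about 1 mm from the bush axis (ring at 282,482; stub at 288,438). I'm applying a small correction and lowering with force checks.

Emit:
{"api": "carry_out", "payload": {
  "steps": [
    [0.3, 1.2, 0, 0, 0, 0, 10],
    [0, 0, 15, 0, 0, 0, 10],
    [0, 0, 15, 0, 0, 0, 10],
    [0, 0, 8, 0, 0, 0, 10],
    [0, 0, 4, 0, 0, 0, 10],
    [0, 0, 4, 0, 0, 0, 10],
    [0, 0, 0, 0, 0, 0, 10]
  ]
}}

```text
time: 11.1
ee_pos: [0.539, 0.1632, 0.2891]
ee_rot: [-0.0, 0.981, 0.194, -0.0]
ft_force: [-0.3, -0.9, -2.2]
width: 0.0246
```

Emit:
{"api": "carry_out", "payload": {
  "steps": [
    [0, 0, 2, 0, 0, 0, 10],
    [0, 0, 2, 0, 0, 0, 10],
    [0, 0, 2, 0, 0, 0, 10],
    [0, 0, 2, 0, 0, 0, 10],
    [0, 0, 0, 0, 0, 0, 10],
    [0, 0, 0, 0, 0, 0, 10]
  ]
}}

```text
time: 11.7
ee_pos: [0.5389, 0.1637, 0.2814]
ee_rot: [-0.0, 0.981, 0.194, -0.0]
ft_force: [-1.2, 2.8, -2.0]
width: 0.0248
```

```bash
python3 rod.py 6
```

```text
11.7 [0.53892344 0.16374    0.28141981] 0.02477823902337253 [-1.22094494  2.78301807 -1.95401929] [ 0.56651944  0.08707358 -0.05476857]
n 267 lowest z 0.19579675858722445
0.195 50 lat width 0.0137 centre [0.5387 0.1646] lat mean -0.0009
0.21 47 lat width 0.0129 centre [0.5381 0.1643] lat mean -0.0
0.225 48 lat width 0.0134 centre [0.5382 0.1639] lat mean -0.0009
0.24 51 lat width 0.0126 centre [0.5384 0.1645] lat mean -0.0004
0.255 59 lat width 0.0137 centre [0.5384 0.1642] lat mean -0.0003
0.27 12 lat width 0.0099 centre [0.5387 0.1636] lat mean -0.0015
```

View pics/c6.png

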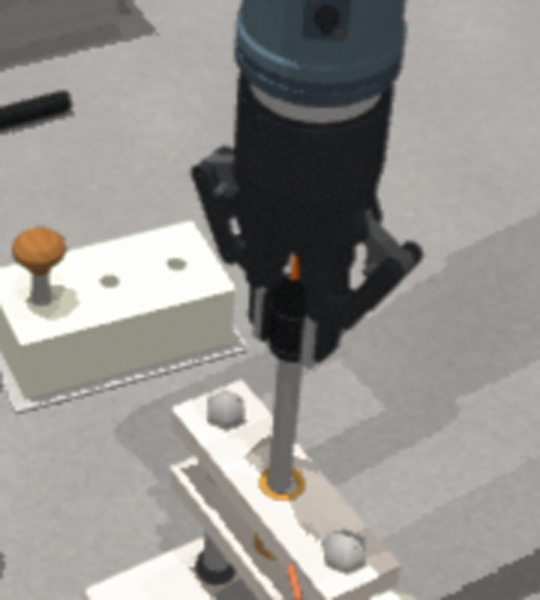

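The rod has entered the upper bush (282,485). A lateral force of 2.8 N in +y tells me to shift slightly that way. I'm continuing down.

Emit:
{"api": "carry_out", "payload": {
  "steps": [
    [0, -0.9, 0, 0, 0, 0, 10],
    [0, 0, 3, 0, 0, 0, 10],
    [0, 0, 3, 0, 0, 0, 10],
    [0, 0, 3, 0, 0, 0, 10],
    [0, 0, 0, 0, 0, 0, 10]
  ]
}}

```text
time: 12.25
ee_pos: [0.5385, 0.164, 0.2718]
ee_rot: [-0.0, 0.981, 0.194, -0.0]
ft_force: [-0.3, 0.7, -3.7]
width: 0.0249
```

Emit:
{"api": "carry_out", "payload": {
  "steps": [
    [0, -0.2, 4, 0, 0, 0, 10],
    [0, 0, 4, 0, 0, 0, 10],
    [0, 0, 4, 0, 0, 0, 10],
    [0, 0, 4, 0, 0, 0, 10],
    [0, 0, 4, 0, 0, 0, 10],
    [0, 0, 4, 0, 0, 0, 10],
    [0, 0, 0, 0, 0, 0, 10]
  ]
}}

```text
time: 12.95
ee_pos: [0.5383, 0.1642, 0.2477]
ee_rot: [-0.0, 0.981, 0.194, -0.001]
ft_force: [-0.3, -0.1, -2.8]
width: 0.0245
```

Emit:
{"api": "carry_out", "payload": {
  "steps": [
    [0, 0, 4, 0, 0, 0, 10],
    [0, 0, 4, 0, 0, 0, 10],
    [0, 0, 4, 0, 0, 0, 10],
    [0, 0, 3, 0, 0, 0, 10],
    [0, 0, 0, 0, 0, 0, 10]
  ]
}}

```text
time: 13.45
ee_pos: [0.5384, 0.1642, 0.2329]
ee_rot: [-0.0, 0.981, 0.194, -0.001]
ft_force: [0.0, 0.5, -2.8]
width: 0.0247
```

Emit:
{"api": "carry_out", "payload": {
  "steps": [
    [0, 0, 2, 0, 0, 0, 10],
    [0, 0, 2, 0, 0, 0, 10],
    [0, 0, 2, 0, 0, 0, 10],
    [0, 0, 2, 0, 0, 0, 10],
    [0, 0, 0, 0, 0, 0, 10]
  ]
}}

```text
time: 13.95
ee_pos: [0.5385, 0.1642, 0.2252]
ee_rot: [0.0, 0.981, 0.194, -0.0]
ft_force: [-0.3, -0.2, -2.2]
width: 0.0246
```

Emit:
{"api": "carry_out", "payload": {
  "steps": [
    [0, 0, 3, 0, 0, 0, 10],
    [0, 0, 3, 0, 0, 0, 10],
    [0, 0, 3, 0, 0, 0, 10],
    [0, 0, 3, 0, 0, 0, 10],
    [0, 0, 3, 0, 0, 0, 10],
    [0, 0, 3, 0, 0, 0, 10],
    [0, 0, 3, 0, 0, 0, 10],
    [0, 0, 0, 0, 0, 0, 10],
    [0, 0, 0, 0, 0, 0, 10],
    [0, 0, 0, 0, 0, 0, 10]
  ]
}}

```text
time: 14.95
ee_pos: [0.5388, 0.1643, 0.2047]
ee_rot: [-0.0, 0.981, 0.194, 0.0]
ft_force: [0.0, -0.5, -2.3]
width: 0.0242
```

```bash
python3 - <<'E'
from h import *
s=monitor.sense();print(s['time'],s['ee_pos'],s['width'],s['ft_force'],s['torque'])
f=grab('scene','s7');w=cloud(f);c=f['color']
m=np.zeros(c.shape[:2],bool);m[317:334,393:412]=1;m&=(abs(w[...,2]-.178)<.008);print('cap z',np.median(w[m][:,2]))
e=s['ee_pos'];q=w[(np.hypot(w[...,0]-e[0],w[...,1]-e[1])<.012)&(w[...,2]>.045)&(w[...,2]<.095)];print('rod below',len(q),q[:,2].min() if len(q) else '')
print('grip bottom expected z',.078+.125)
d=cv2.absdiff(f['color'],np.load('pics/s0.npz')['color']).max(-1)
for n,u,v in(('tamper',283,205),('roejar',251,235),('small',255,298),('tins',300,355),('sauce',455,420),('spat',245,165)): print(n,d[v-12:v+12,u-12:u+12].mean().round(1))
cv2.imwrite('pics/c7.png',cv2.resize(c[120:400,230:480,::-1],None,fx=2.1,fy=2.1,interpolation=cv2.INTER_CUBIC))
E
```

```text
14.95 [0.5387553  0.16432725 0.20472757] 0.02417638057271792 [ 0.03147725 -0.46700366 -2.27902445] [ 0.04672662 -0.0010502  -0.03016288]
cap z 0.17771035711848204
rod below 0 
grip bottom expected z 0.203
tamper 7.4
roejar 6.2
small 7.5
tins 8.0
sauce 6.4
spat 8.4
```

View pics/c7.png

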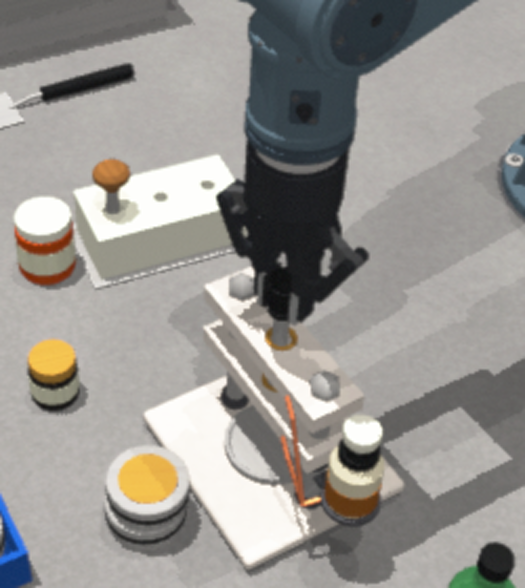

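The ram sits through the crossheads and is still gripped. The lower end works out at about 78 mm, 19–20 mm below the lower bush. Lateral forces are about 0.5 N, the cap is up at 177.7 mm, and the bystanders in view look unmoved. Handing in.

```bash
python3 -c "
from rig import ticket; print(ticket.sign_off())"
```

```text
the job is handed in; nothing more can be done
None
```

I handed the job in at about 15 s. The oiler cap was pushed down and came back up. The ram from the white block now hangs through both bushings, still gripped. No verdict is reported at hand-in.

- **Oiler cap:** the force reached 13.9 N with the finger tips at 170.0 mm, past the 8 N needed for full travel. Afterwards the camera read the cap top at 177.5 mm and later 177.7 mm, so it is up.
- **Ram depth:** the lower end is about 78 mm above the bench, 19–20 mm below the lower bushing. I worked this out from the tool height and the stub height measured before it entered. The camera could not see the stub below the bushing, so this is not confirmed directly.
- **Fit:** side forces were about 0.5 N and the vertical reading was about −2.3 N, the ram's own weight, so it is not wedged. The tool still points straight down. The opening is 24 mm on the 26 mm grip, at a 60 N squeeze setting.
- **Bystanders:** the image difference from the start shows no change at the tamper, jars, tins, sauce bottle or spatula. I did not check the presser foot separately, because the press hides it in that view. The arm never went near it below tool height.

The two cameras disagreed by about 3–6 mm on the cap and the ram. I averaged the two for the approach and used side-force readings to centre the ram in the bushings.

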